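Load four keyed sample boxes in a grid on the drying tray

ROBOT

A 7-joint arm with a two-finger parallel gripper is mounted at the origin on the work surface. World frame = base frame: x ahead of the robot, y to its left, z up, the work surface at z = 0. Lengths are in m, angles in rad, forces in N, time in s.
With the tool pointing down it reaches from about 0.425 to 0.925 m from the base axis. Payload 6.8 kg.
Tool frame: the origin (TCP) lies midway between the tips of the shut fingers; the grasp point (between the pads) lies 19 mm behind it; z points along the fingers, y is the direction in which the jaws open and shut (so a half turn about z gives the same grasp; the last joint's range is limited). The gripper opens to 85 mm and grips with 20 to 120 N. Pads are 22 mm wide; open, the fingers measure 114 mm over their backs; the gripper's body (76 mm by 85 mm) begins 54 mm behind the grasp point. The pads swing forward as they close: fully open they stand 13 mm farther back than shut.
Start: joints at [1.073, 0.477, 0.022, 1.555, -0.011, 1.109, -0.083], TCP at [0.257, -0.624, 0.231] pointing down, gripper open.
Joint ranges: [-2.96, 2.96], [-0.34, 2.1], [-1.41, 1.46], [0.24, 2.44], [-1.37, 4.51], [0.17, 1.92], [-2.96, 2.96]. Speed limits (rad/s): [2.39, 2.39, 3.14, 3.14, 3.14, 3.14, 3.14].

INTERFACE

Orientations are given as a unit quaternion [w, x, y, z].
In Python, from station import bot, vision gives the robot as it stands.
- The arm moves only by the tool move_arm, never from a script. Its argument "increments" is text: rows parted by semicolons, each of 7 numbers parted by spaces: the opening, from 0 (shut) to 1 (fully open), then the shift along the world's x, y, z in mm, then the turn, a rotation vector about the world's x, y, z in rad. In form: grip x y z rx ry rz; .... A call has exactly 8 rows; each row shifts and turns the commanded pose from where the row before left it; what a row does not reach is not made up. A row lasts 1/8 s, in which the tool goes at most 62.5 mm and 10.7 degrees, less where a joint would pass 70% of its speed; a pose out of reach is approached as far as the arm can. A call with a gripper value outside its range is refused whole. The fingers move at their own pace and stop on an object; "newtons" is the grip in N (left out, the last holds). Time passes only in rows, so rows that do not move let the fingers close, or fill a call up. It gives the time, the measured TCP pose, the force and the opening at its end, in the units of the state.
- bot.get_obs(): the state, without advancing time (a new reading comes with each control period).
- vision.read_camera(name): name is "scene" or "top" or "wrist"; returns (picture, depth): 384x512x3 uint8, red, green, blue; 384x512 float32, m along the optical axis (not along the pixel's ray), 0 where there is no reading.
- vision.calibration(name): a dict with "fx", "fy", "cx", "cy" (pixels), "k1" (the pictures are not rectified: a ray, as slopes to the right and down, at radius r is drawn at 1 + k1 r^2 times it, then the intrinsics apply), "R" (3x3) and "t" (3): a world point X has camera coordinates R X + t; the wrist camera has in their place "hand_eye" (4x4, takes a point from camera to tool coordinates, whose origin is the TCP and whose axes are the flange's). Camera axes: x right, y down, z forward; pixel columns grow to the right and rows downward; lengths in m; the calibration is good to about 2 mm. A picture is of the moment at which its call begins: read the wrist's pose just before it. calibration takes no time and is no camera call.
- bot.hand_in(): hands the job in, once; it reports no verdict.
The state is a dict: "t": time; "q": joint angles; "joint_vel": joint speeds; "joint_torque": joint torques, N m; "eef_pos": TCP position; "tool_rot": TCP orientation; "contact_force": force on the tool from outside, world axes, zero at the start; "torque": the same for the moment, N m; "gripper_width": opening from 0.0 (shut) to 1.0 (fully open).
Only numpy, scipy, OpenCV 4.12 (cv2) and the standard library are available. Lean on these libraries where they do the work, as an engineer would, in place of code of your own. Each camera call takes 0.05 s, during which the arm holds its last target.

TASK

Arrange the four sample boxes in a neat two-by-two grid on the drying tray, the two tall ones side by side in the row farther from the robot and the two low ones in the nearer row, each dropped fully home over its key lug so that it sits flat on the white plate and square to the tray. The plate's place along the tray is not known beforehand, so find the lugs by feel or sight; keep the boxes upright and leave everything else on the bench where it stands.

Things in the scene. Friction and masses are not known exactly. Their poses are not given: they have to be found in the camera images.
- tray: Low steel drying tray fixed to the bench, 214 (x) x 190 (y) mm, rim 18 mm high, floor 4 mm thick. Origin: centre of its underside, on the bench; x points away from the robot (within about 0.2 rad), z up. In it, fixed and square to it, lies a white index plate 198 (x) x 146 (y) mm, top face 12 mm above the bench.
- row_far (a point): Point on the tray, tray's axes: on the far row's line (48 mm along the tray's x from its origin), at y = 0 of the tray, level with the plate's top. Two upright dark steel key lugs stand on this line, 72 mm apart (each 36 mm either side of the plate's centre); each is 40 (x) x 12 (y) x 10 mm high, top 22 mm above the bench.
- row_near (a point): The same point for the near row (-48 mm along the tray's x), with two equal lugs. Along the tray's y the plate's centre is anywhere from -13 to +13 mm off the tray's, new each time and not given by any pose: feel or look. A box on top of a lug sits 10 mm higher than one dropped over it. Play of recess on lug: 2.5 mm each way in y, 3 mm in x.
- tall_a_grip (a point): first tall box: aluminium, 84 (x) x 56 (y) x 60 mm high, 0.2-0.45 kg; on its lid a black grip rib 50 (x) x 16 (y) x 32 mm high. This point: centre of the rib, 16 mm above the lid, 76 mm above the flat underside; z up. In the underside a centred blind key recess 46 (x) x 17 (y) mm, 12 mm deep. Interchangeable with the other tall box; a half turn makes no difference.
- tall_b_grip (a point): second tall box: aluminium, 84 (x) x 56 (y) x 60 mm high, 0.2-0.45 kg; on its lid a black grip rib 50 (x) x 16 (y) x 32 mm high. This point: centre of the rib, 16 mm above the lid, 76 mm above the flat underside; z up. In the underside a centred blind key recess 46 (x) x 17 (y) mm, 12 mm deep. Interchangeable with the other tall box; a half turn makes no difference.
- low_a_grip (a point): first low box: aluminium, 84 (x) x 56 (y) x 40 mm high, 0.2-0.45 kg; on its lid a black grip rib 50 (x) x 16 (y) x 32 mm high. This point: centre of the rib, 16 mm above the lid, 56 mm above the flat underside; z up. In the underside a centred blind key recess 46 (x) x 17 (y) mm, 12 mm deep. Interchangeable with the other low box; a half turn makes no difference.
- low_b_grip (a point): second low box: aluminium, 84 (x) x 56 (y) x 40 mm high, 0.2-0.45 kg; on its lid a black grip rib 50 (x) x 16 (y) x 32 mm high. This point: centre of the rib, 16 mm above the lid, 56 mm above the flat underside; z up. In the underside a centred blind key recess 46 (x) x 17 (y) mm, 12 mm deep. Interchangeable with the other low box; a half turn makes no difference.
- dish_mid (a point): Bystander, leave alone: glass dish, 70 mm across, 14 mm high; point on it half-way up (z up).
- crucible_mid (a point): Bystander, leave alone: white ceramic crucible, 48 mm across, 34 mm high; point on it half-way up (z up).
- jar_mid (a point): Bystander, leave alone: amber jar, 52 mm across, 62 mm high; point on it half-way up (z up).
- cup_mid (a point): Bystander, leave alone: white plastic cup, 60 mm across, 55 mm high; point on it half-way up (z up).
Things that resemble listed ones, but are neither listed nor needed, are in the scene too. What is shaped like the part that bears tall_b_grip but red is not meant.

How it is judged:
By the outcome, as a careful person would: the job done as asked, in the order asked, and still so for the second after the job is handed in, with the robot touching nothing.
It also fails if it takes over 72 s, if anything falls off the work surface, if the arm or the gripper's body presses on something with over 40 N, if the wrist force passes 120 N, or if a joint passes its speed limit or range.

## Working session

There is one attempt and no reset: what is moved stays moved. The work goes in short steps, Python scripts to look and compute and a tool call to move; the robot and the scene stay as the last step left them, time stands still between calls to the robot, and variables do not carry over. Pictures are saved under pics/ and viewed, and the job is handed in when it is done.

Besides the shell and the picture viewer there is one more tool, called after ">>>" as name(argument=value, ...) on one line, values as JSON. move_arm: Moves the arm, as the interface text tells. Its arguments: {"type":"object","properties":{"increments":{"type":"string"},"newtons":{"type":"number"}},"required":["increments"]}

```bash
ls; mkdir -p pics
cat > h.py <<'E'
import numpy as np, cv2
from station import bot, vision
def grab(n,fn):
    o=bot.get_obs(); im,d=vision.read_camera(n); cv2.imwrite(f'pics/{fn}.png',im[:,:,::-1]); np.savez(f'pics/{fn}.npz',im=im,d=d,p=o['eef_pos'],q=o['tool_rot']); return im,d,o
def K(c): return np.array([[c['fx'],0,c['cx']],[0,c['fy'],c['cy']],[0,0,1]])
def world(n,px,z=None,d=None,o=None):
    c=vision.calibration(n); px=np.array(px,float).reshape(-1,1,2)
    xn=cv2.undistortPoints(px,K(c),np.array([c['k1'],0,0,0.])).reshape(-1,2)
    r=np.c_[xn,np.ones(len(xn))]
    if n=='wrist':
        from scipy.spatial.transform import Rotation as R
        H=np.array(c['hand_eye']); w,x,y,zq=o['tool_rot']; Rt=R.from_quat([x,y,zq,w]).as_matrix()
        Rw=Rt@H[:3,:3]; C=Rt@H[:3,3]+np.array(o['eef_pos'])
    else:
        Rw=np.array(c['R']).T; C=-Rw@np.array(c['t'])
    dw=r@Rw.T
    if z is not None: s=(z-C[2])/dw[:,2]
    else: s=np.array([d[int(round(v)),int(round(u))] for u,v in px.reshape(-1,2)])
    return C+dw*s[:,None]
E
python3 - <<'E'
from h import *
o=bot.get_obs(); print(o)
grab('scene','s0');grab('top','t0')
for n in('top','scene'):
  im=cv2.imread(f'pics/{n[0]}0.png'); cv2.imwrite(f'pics/{n[0]}0b.png',cv2.resize(im,(800,600),interpolation=cv2.INTER_CUBIC))
print(vision.calibration('top'),vision.calibration('wrist'))
E
```

```text
pics
{'t': 0.0, 'q': array([ 1.07290536,  0.47781318,  0.02234168,  1.55647177, -0.01151856,
        1.10932535, -0.083141  ]), 'joint_vel': array([ 9.15221278e-04, -4.33033783e-04, -1.94744657e-07, -1.36463091e-03,
       -8.86513615e-04, -9.72213903e-04, -3.23910103e-04]), 'joint_torque': array([ 4.43295639e-04, -5.96444499e+01,  1.60815451e+00, -2.81195086e+01,
        1.25013205e-02,  9.48813627e-03, -1.47122250e-05]), 'eef_pos': array([ 0.25625197, -0.62380482,  0.23030842]), 'tool_rot': array([-9.12674258e-04,  9.81070345e-01,  1.93649386e-01, -2.44338823e-04]), 'contact_force': array([ 0.67328325, -0.31479979, -1.03311003]), 'torque': array([ 0.03762899, -0.02839228, -0.0026601 ]), 'gripper_width': 1.005329588595109}
{'fx': 415.0791449676846, 'fy': 415.0791449676846, 'cx': 257.4531285440739, 'cy': 181.60613979373005, 'k1': 0.006715554757815, 'R': array([[-0.07723869, -0.99699903, -0.00520798],
       [-0.97637132,  0.07669599, -0.2020316 ],
       [ 0.20182474, -0.01051973, -0.97936516]]), 't': array([-0.00228416,  0.54103899,  1.40766725])} {'fx': 331.46690037574876, 'fy': 331.46690037574876, 'cx': 252.10923605969234, 'cy': 189.5321703403098, 'k1': -0.0066341376254608585, 'hand_eye': array([[ 8.17632540e-05, -9.63793080e-01, -2.66651256e-01,
         6.79570972e-02],
       [ 9.99999838e-01, -7.13606892e-05,  5.64558299e-04,
         1.29687902e-04],
       [-5.63145799e-04, -2.66651259e-01,  9.63792918e-01,
        -1.42101602e-01],
       [ 0.00000000e+00,  0.00000000e+00,  0.00000000e+00,
         1.00000000e+00]])}
```

View pics/t0b.png

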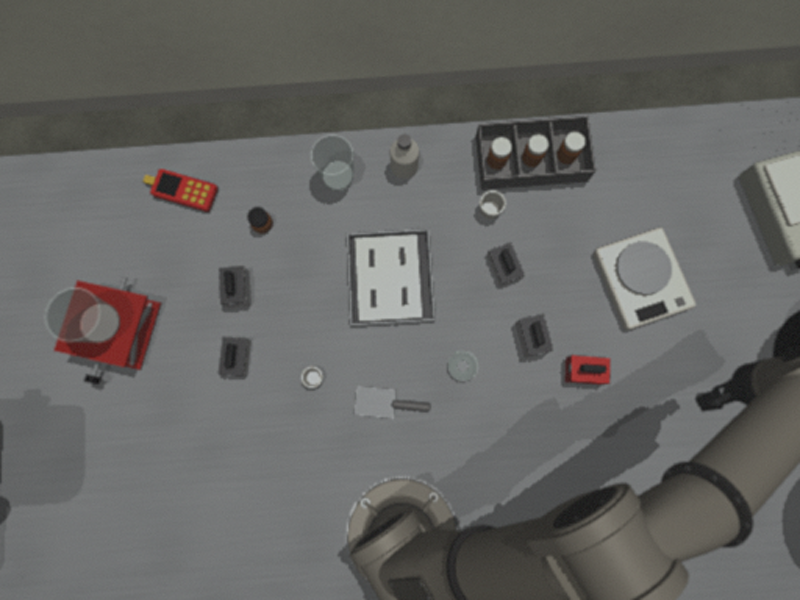

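View pics/s0b.png

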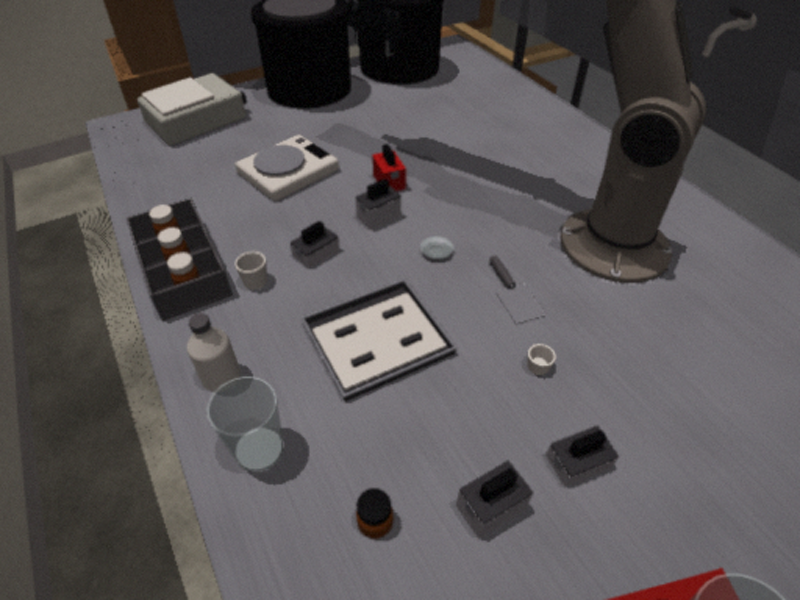

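Run:
```python
import cv2,numpy as np
im=cv2.imread('pics/t0.png')
def crop(x,y,w,h,s,fn): cv2.imwrite(fn,cv2.resize(im[y:y+h,x:x+w],None,fx=s,fy=s,interpolation=cv2.INTER_CUBIC))
crop(215,140,70,75,8,'pics/c_tray.png')
a=cv2.resize(im[165:245,135:165],None,fx=7,fy=7,interpolation=2)
b=cv2.resize(im[152:232,308:358],None,fx=7,fy=7,interpolation=2)
cv2.imwrite('pics/c_box.png',np.hstack([a,np.full((560,20,3),255,np.uint8),b]))
```

```text
(no output)
```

View pics/c_tray.png

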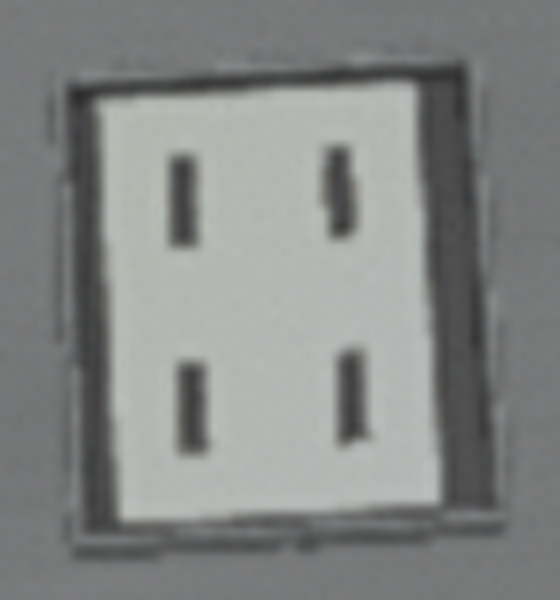

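View pics/c_box.png

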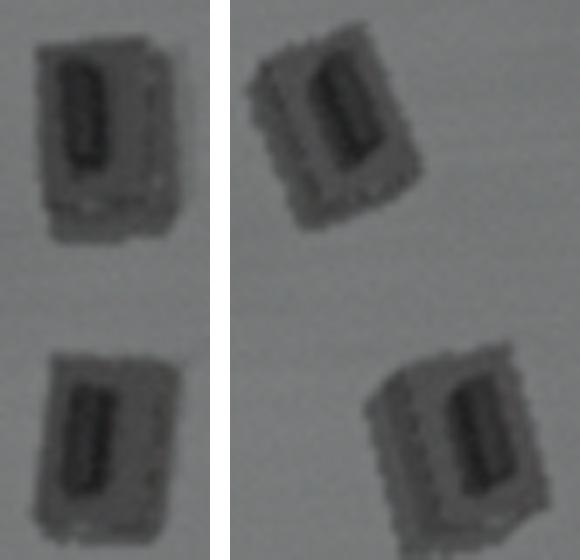

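Run:
```python
from h import *
f=np.load('pics/t0.npz'); d=f['d']
# lugs (centres), plate corners, tray rim outer corners
T=lambda p:np.array(p,float)/8+[215-.4,140-.4]
lug=T([(184,200),(341,192),(193,408),(353,396)])
W=world('top',lug,z=.022); print('lugs FL FR NL NR\n',W.round(4))
pc=T([(100,98),(418,83),(442,505),(118,522)])
P=world('top',pc,z=.012); print('plate',P.round(4), 'c',P.mean(0))
far=(W[0]+W[1])/2; nr=(W[2]+W[3])/2
v=far-nr; print('row dist',np.linalg.norm(v),'yaw',np.arctan2(v[1],v[0]),[np.arctan2(-(W[i]-W[i+1])[0],(W[i]-W[i+1])[1]) for i in(0,2)],[np.linalg.norm(W[i]-W[i+1]) for i in (0,2)], W.mean(0))
v=(P[0]+P[1]-P[2]-P[3])/2;print('plate len',np.linalg.norm(v),np.arctan2(v[1],v[0]),np.linalg.norm(P[0]-P[1]))
L=lambda p:np.array(p,float)/7+[135-.4,165-.4]
Rr=lambda p:(np.array(p,float)-[230,0])/7+[308-.4,152-.4]
ribs={'L1':L([(82,60),(90,172)]),'L2':L([(92,384),(86,495)]),'R1':Rr([(328,55),(366,160)]),'R2':Rr([(474,378),(494,490)])}
for k,p in ribs.items():
    c=p.mean(0); u,vv=int(round(c[0])),int(round(c[1]))
    X=world('top',[c],d=d)[0]
    Q=world('top',p,z=X[2]); e=Q[0]-Q[1]
    # nearby lid heights
    print(k,X.round(4),'ends',Q.round(4).tolist(),'len',np.linalg.norm(e).round(4),'yaw',np.arctan2(e[1],e[0]).round(3))
    ys,xs=np.mgrid[vv-10:vv+11,u-9:u+10]; A=world('top',np.c_[xs.ravel(),ys.ravel()],d=d)
    print(np.histogram(A[:,2],np.arange(0,.11,.01))[0])
```

```text
lugs FL FR NL NR
 [[ 0.6147  0.0224  0.022 ]
 [ 0.6128 -0.0491  0.022 ]
 [ 0.5185  0.0249  0.022 ]
 [ 0.5183 -0.0471  0.022 ]]
plate [[ 0.6686  0.0581  0.012 ]
 [ 0.6642 -0.0886  0.012 ]
 [ 0.4674 -0.0832  0.012 ]
 [ 0.4711  0.0624  0.012 ]] c [ 0.56780389 -0.01284126  0.012     ]
row dist 0.09540946450032275 yaw -0.022951638920912936 [np.float64(-0.026162637016136022), np.float64(-0.0021493127634404853)] [np.float64(0.07148286411533684), np.float64(0.0720229202965298)] [ 0.56607246 -0.01222602  0.022     ]
plate len 0.19718087152727024 -0.024367547270180676 0.14671523616709328
L1 [0.5631 0.3351 0.0913] ends [[0.5915, 0.3364, 0.0913], [0.5349, 0.3338, 0.0913]] len 0.0566 yaw 0.046
[ 19   0   0   0   4 153 104  12  34  39]
L2 [0.4065 0.3428 0.0704] ends [[0.4335, 0.3407, 0.0704], [0.3797, 0.3449, 0.0704]] len 0.054 yaw -0.077
[ 35   0   1 129 118   9  31  47   0   0]
R1 [ 0.5695 -0.2817  0.073 ] ends [[0.5972, -0.2751, 0.073], [0.5419, -0.2882, 0.073]] len 0.0567 yaw 0.231
[ 27   6   7 139 104   8  28  44   0   0]
R2 [ 0.3988 -0.3262  0.0926] ends [[0.4262, -0.3246, 0.0926], [0.3716, -0.3277, 0.0926]] len 0.0547 yaw 0.057
[ 24   0   2   2   7 131 119  13  33  43]
```

>>> move_arm(increments="1 20 40 -4 0 0 -0.05; 1 20 43 -4 0 0 -0.05; 1 20 43 -4 0 0 -0.05; 1 20 43 -4 0 0 -0.05; 1 20 43 -4 0 0 -0.05; 1 20 43 -4 0 0 -0.05; 1 20 40 -4 0 0 -0.03; 1 0 0 0 0 0 0", newtons=60)

```text
t: 1.1
eef_pos: [0.3982, -0.3254, 0.2028]
tool_rot: [-0.001, 0.999, 0.033, -0.0]
contact_force: [-0.7, -0.4, -0.4]
gripper_width: 1.0
```

Run:
```python
from h import *
im,d,o=grab('wrist','w1'); print(o['eef_pos'],o['tool_rot'],o['t'])
cv2.imwrite('pics/w1b.png',cv2.resize(im[:,:,::-1],(800,600),interpolation=2))
```

```text
[ 0.39820136 -0.32544451  0.20281667] [-9.80701114e-04  9.99449007e-01  3.31768941e-02 -1.23480549e-04] 1.1
```

View pics/w1b.png

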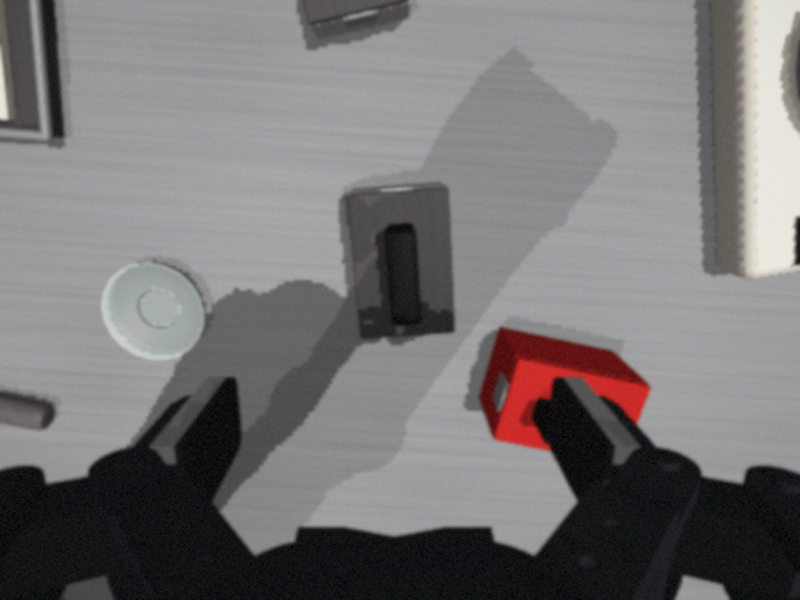

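```bash
cat >> h.py <<'E'
def load(fn):
    f=np.load(f'pics/{fn}.npz'); return f['im'],f['d'],{'eef_pos':f['p'],'tool_rot':f['q']}
def px8(p): return (np.array(p,float)+.5)/1.5625-.5
def yaw(o):
    w,x,y,z=o['tool_rot']; return 2*np.arctan2(y,x)
E
python3 - <<'E'
from h import *
im,d,o=load('w1'); s=im[100:230,200:310,::-1]
cv2.imwrite('pics/w1c.png',cv2.resize(s,None,fx=4.5,fy=4.5,interpolation=2))
print(yaw(o))
E
```

```text
0.06636599929886716
```

View pics/w1c.png

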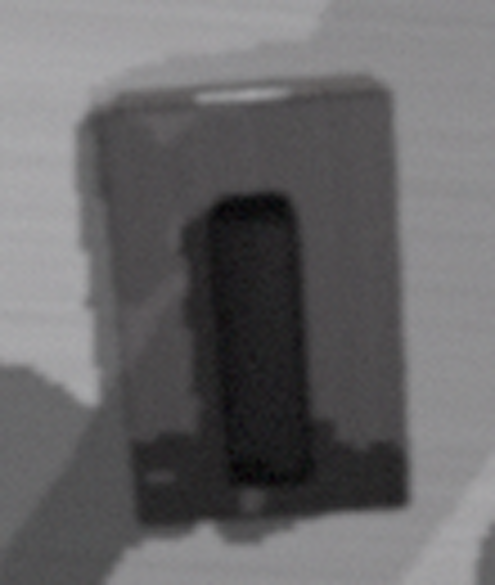

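```bash
cat >> h.py <<'E'
def rect(n,p,z,o):
    W=world(n,p,z=z,o=o); a=(W[0]+W[1]-W[2]-W[3])/2; b=(W[0]+W[3]-W[1]-W[2])/2
    print('c',W.mean(0).round(4),'len',np.linalg.norm(a).round(4),'wid',np.linalg.norm(b).round(4),'yaw',np.arctan2(a[1],a[0]).round(3),np.arctan2(-b[0],b[1]).round(3))
    return W
E
python3 - <<'E'
from h import *
im,d,o=load('w1'); f=lambda p:np.array(p,float)/4.5+[200-.4,100-.4]
print(rect('wrist',f([(98,112),(388,92),(408,503),(140,522)]),.06,o))
print(rect('wrist',f([(210,222),(294,215),(312,470),(232,482)]),.092,o))
W=world('wrist',[[257,175],[257,130]],d=d,o=o);print(W)
E
```

```text
c [ 0.4058 -0.3292  0.06  ] len 0.0818 wid 0.0544 yaw 0.144 0.138
[[ 0.44263623 -0.29626423  0.06      ]
 [ 0.44993895 -0.35032882  0.06      ]
 [ 0.36916158 -0.36195438  0.06      ]
 [ 0.36147555 -0.3081752   0.06      ]]
c [ 0.4063 -0.3293  0.092 ] len 0.0462 wid 0.0144 yaw 0.146 0.187
[[ 0.42811505 -0.31886273  0.092     ]
 [ 0.43025852 -0.33303368  0.092     ]
 [ 0.385088   -0.33972152  0.092     ]
 [ 0.38189009 -0.32565527  0.092     ]]
[[ 0.40814641 -0.32851567  0.09154905]
 [ 0.43992014 -0.32669181  0.05870142]]
```

>>> move_arm(increments="0.6 4 -2 -30 0 0 0.04; 0.6 4 -2 -40 0 0 0.037; 0.6 0 0 -40 0 0 0; 0.6 0 0 -29 0 0 0; 0.6 0 0 0 0 0 0; 0 0 0 0 0 0 0; 0 0 0 0 0 0 0; 0 0 0 0 0 0 0", newtons=60)

```text
t: 2.15
eef_pos: [0.4047, -0.3337, 0.0651]
tool_rot: [0.0, 0.998, 0.068, 0.0]
contact_force: [0.1, -0.6, -2.1]
gripper_width: 0.173
```

>>> move_arm(increments="0 0 0 30 0 0 0; 0 0 0 45 0 0 0; 0 5 30 40 0 0 -0.03; 0 5 45 40 0 0 -0.03; 0 5 50 40 0 0 -0.03; 0 5 50 40 0 0 -0.03; 0 5 50 0 0 0 -0.04; 0 5 45 0 0 0 0")

```text
t: 3.15
eef_pos: [0.434, -0.0643, 0.298]
tool_rot: [0.0, 1.0, -0.012, 0.001]
contact_force: [0.6, -0.7, -3.8]
gripper_width: 0.178
```

>>> move_arm(increments="0 5 35 0 0 0 0; 0 0 0 0 0 0 0; 0 0 0 0 0 0 0; 0 0 0 0 0 0 0; 0 0 0 0 0 0 0; 0 0 0 0 0 0 0; 0 0 0 0 0 0 0; 0 0 0 0 0 0 0")

```text
t: 4.15
eef_pos: [0.4392, -0.0311, 0.2972]
tool_rot: [0.0, 1.0, -0.012, -0.0]
contact_force: [0.4, -0.4, -3.3]
gripper_width: 0.179
```

Run:
```python
from h import *
im,d,o=grab('wrist','w2'); print(o['eef_pos'],o['tool_rot'],yaw(o),o['t'],o['contact_force'])
cv2.imwrite('pics/w2b.png',cv2.resize(im[:,:,::-1],(800,600),interpolation=2))
```

```text
[ 0.43923759 -0.03108903  0.29715479] [ 6.84597810e-06  9.99932433e-01 -1.16245227e-02 -1.05827373e-05] -0.023249568997316786 4.15 [ 0.35371953 -0.43023868 -3.31994293]
```

View pics/w2b.png

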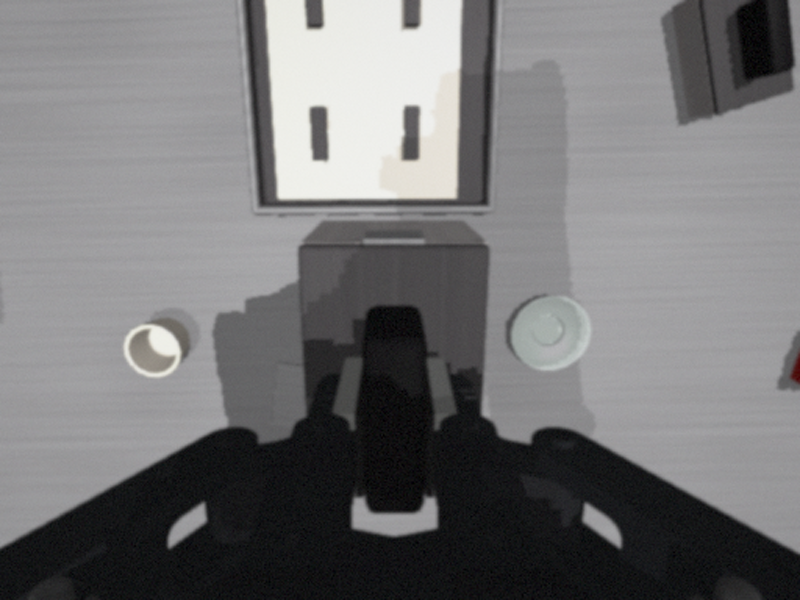

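Run:
```python
from h import *
im,d,o=load('w2'); s=im[0:165,150:325,::-1]
cv2.imwrite('pics/w2c.png',cv2.resize(s,None,fx=4.5,fy=4.5,interpolation=2)[:600])
cv2.imwrite('pics/w2d.png',cv2.resize(im[130:230,180:325,::-1],None,fx=5,fy=5,interpolation=2))
```

```text
(no output)
```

View pics/w2c.png

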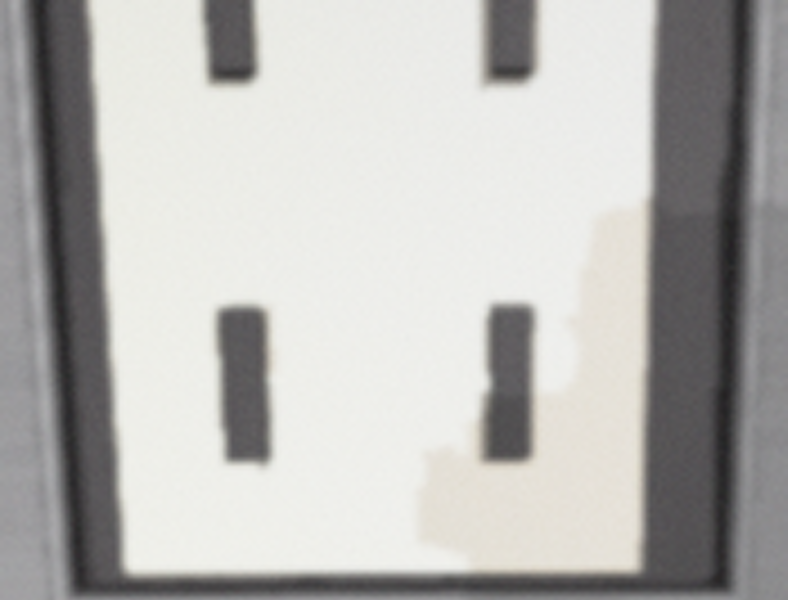

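View pics/w2d.png

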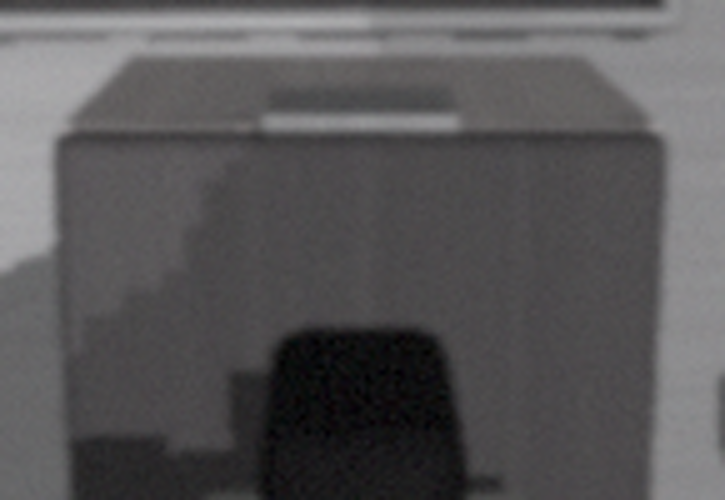

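Run:
```python
from h import *
im,d,o=load('w2'); f=lambda p:np.array(p,float)/4.5+[150-.4,-.4]
a=rect('wrist',f([(219,308),(266,306),(270,458),(227,460)]),.022,o)
b=rect('wrist',f([(489,306),(533,306),(531,458),(485,460)]),.022,o)
v=a.mean(0)-b.mean(0); print('sep',np.linalg.norm(v),'yaw',np.arctan2(-v[0],v[1]))
W=world('wrist',f([(233,66),(510,65)]),z=.022,o=o); print('far near-ends',W, np.arctan2(-(W[0]-W[1])[0],(W[0]-W[1])[1]))
v=W.mean(0)-(a.mean(0)+b.mean(0))/2; print('x dir yaw',np.arctan2(v[1],v[0]),np.linalg.norm(v)-(.096-.02))
P=world('wrist',f([(95,100),(122,572),(640,572),(652,100)]),z=.012,o=o);print('plate',P, np.arctan2(*(P[0]-P[1])[[1,0]]),np.arctan2(*(P[3]-P[2])[[1,0]]))
g=lambda p:np.array(p,float)/5+[180-.4,130-.4]
for zz in (.288,.292,.296):
  E=world('wrist',g([(58,137),(663,137)]),z=zz,o=o); v=E[0]-E[1]
  y=yaw(o); rel=E.mean(0)-o['eef_pos']; c,s=np.cos(y),np.sin(y)
  print(zz,'lid front',E.round(4).tolist(),'wid',np.linalg.norm(v),'yaw',np.arctan2(-v[0],v[1]),'in tool x,yleft',c*rel[0]+s*rel[1],-s*rel[0]+c*rel[1])
  E=world('wrist',g([(280,330),(440,330)]),z=zz+.032,o=o); rel=E.mean(0)-o['eef_pos'];print('  rib front',c*rel[0]+s*rel[1],-s*rel[0]+c*rel[1])
```

```text
c [0.5236 0.0245 0.022 ] len 0.0388 wid 0.012 yaw -0.02 0.019
c [ 0.5221 -0.046   0.022 ] len 0.039 wid 0.012 yaw -0.035 -0.001
sep 0.07050564135623 yaw -0.021618545322595314
far near-ends [[ 0.60070973  0.02297342  0.022     ]
 [ 0.59929013 -0.0472702   0.022     ]] -0.020206914038202285
x dir yaw -0.018054858413389222 0.0011451714824250725
plate [[ 0.59577359  0.06085684  0.012     ]
 [ 0.47416968  0.06386584  0.012     ]
 [ 0.47075611 -0.08243652  0.012     ]
 [ 0.59235995 -0.08457243  0.012     ]] -0.024739227305936792 -0.01756268679022115
0.288 lid front [[0.4816, -0.004, 0.288], [0.4803, -0.0598, 0.288]] wid 0.05578827979531164 yaw -0.02322442395373455 in tool x,yleft 0.04172435045371795 0.0001565149964806587
  rib front 0.03264819364354969 0.00016958272115952353
0.292 lid front [[0.4823, -0.0048, 0.292], [0.481, -0.0591, 0.292]] wid 0.05431293309059491 yaw -0.023224423953734155 in tool x,yleft 0.042418791072482434 0.0001528707343305556
  rib front 0.033833405094691675 0.00016452226919557627
0.296 lid front [[0.483, -0.0055, 0.296], [0.4817, -0.0584, 0.296]] wid 0.052837586385878176 yaw -0.02322442395373374 in tool x,yleft 0.04311323169124692 0.00014922647218045253
  rib front 0.035018616545833665 0.00015946181723162196
```

>>> move_arm(increments="0 25 -3 0 0 0 0; 0 36 -4 -15 0 0 0; 0 36 -4 -25 0 0 0; 0 36 -4 -35 0 0 0; 0 30 -2 -40 0 0 0; 0 15 0 -40 0 0 0; 0 0 0 -32 0 0 0; 0 0 0 0 0 0 0")

```text
t: 5.2
eef_pos: [0.615, -0.0481, 0.1072]
tool_rot: [-0.0, 1.0, -0.012, -0.003]
contact_force: [0.7, -0.5, -2.7]
gripper_width: 0.177
```

Run:
```python
from h import *
im,d,o=grab('wrist','w3'); print(o['eef_pos'],o['tool_rot'],yaw(o),o['t'],o['contact_force'])
cv2.imwrite('pics/w3b.png',cv2.resize(im[:,:,::-1],(800,600),interpolation=2))
```

```text
[ 0.61503883 -0.04807915  0.10722237] [-5.43873542e-05  9.99928390e-01 -1.15317482e-02 -3.19847975e-03] -0.023064125520245532 5.2 [ 0.66137055 -0.5147678  -2.71816506]
```

View pics/w3b.png

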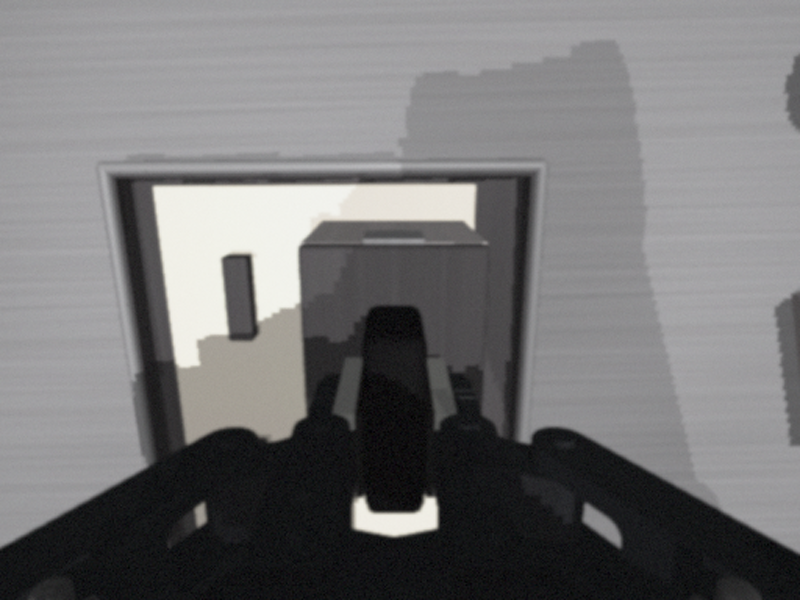

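Run:
```python
from h import *
im,d,o=load('w3')
cv2.imwrite('pics/w3c.png',cv2.resize(im[95:235,60:200,::-1],None,fx=4.2,fy=4.2,interpolation=2))
```

```text
(no output)
```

View pics/w3c.png

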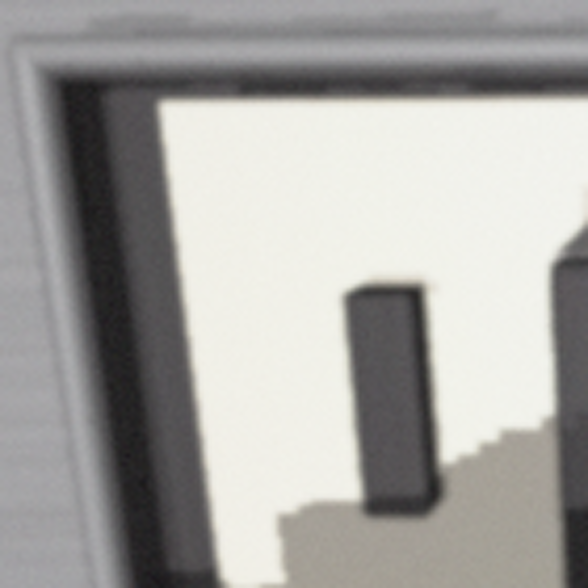

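Run:
```python
from h import *
im,d,o=load('w3'); f=lambda p:np.array(p,float)/4.2+[60-.4,95-.4]
y=yaw(o);c,s=np.cos(y),np.sin(y)
def rel(W): r=W.mean(0)-o['eef_pos']; return (c*r[0]+s*r[1]).round(4),(-s*r[0]+c*r[1]).round(4)
a=rect('wrist',f([(347,295),(415,289),(431,498),(367,500)]),.022,o);print('tool rel lug FL',rel(a))
a=rect('wrist',f([(347,295),(415,289),(431,514),(367,514)]),.022,o);print('tool rel lug FL(b)',rel(a))
P=world('wrist',f([(158,100),(560,98)]),z=.012,o=o);print('plate far edge',P,rel(P))
P=world('wrist',f([(210,520),(165,160)]),z=.012,o=o);print('plate left edge',P)
E=world('wrist',px8([(301,245.5),(489,245.5)]),z=.102,o=o);print('lid',rel(E))
W=world('wrist',f([(390,350),(300,200)]),d=d,o=o);print(W)
```

```text
c [0.6214 0.0226 0.022 ] len 0.0364 wid 0.0113 yaw -0.021 0.038
tool rel lug FL (np.float64(0.0048), np.float64(0.0708))
c [0.6201 0.0228 0.022 ] len 0.0392 wid 0.0113 yaw -0.027 0.022
tool rel lug FL(b) (np.float64(0.0034), np.float64(0.0709))
plate far edge [[ 0.67113249  0.05922917  0.012     ]
 [ 0.66985349 -0.00794537  0.012     ]] (np.float64(0.0537), np.float64(0.075))
plate left edge [[0.59642416 0.06098625 0.012     ]
 [0.66120125 0.05952749 0.012     ]]
lid (np.float64(0.0424), np.float64(-0.0003))
[[0.62968575 0.02186519 0.0217459 ]
 [0.65383236 0.03777865 0.01127762]]
```

>>> move_arm(increments="0 1.5 -1 -5 0 0 0; 0 0 0 -5 0 0 0; 0 0 0 -4 0 0 0; 0 0 0 -3 0 0 0; 0 0 0 -3 0 0 0; 0 0 0 -3 0 0 0; 0 0 0 -2 0 0 0; 0 0 0 0 0 0 0")

```text
t: 6.25
eef_pos: [0.6186, -0.0491, 0.085]
tool_rot: [-0.0, 1.0, -0.012, -0.0]
contact_force: [-0.5, -0.6, -3.2]
gripper_width: 0.175
```

>>> move_arm(increments="0 0 0 -2 0 0 0; 0 0 0 -2 0 0 0; 0 0 0 -2 0 0 0; 0 0 0 -1.5 0 0 0; 0 0 0 -1 0 0 0; 0 0 0 0 0 0 0; 0 0 0 0 0 0 0; 0 0 0 0 0 0 0")

```text
t: 7.25
eef_pos: [0.6187, -0.0489, 0.0771]
tool_rot: [0.0, 1.0, -0.012, 0.0]
contact_force: [-3.3, 1.2, 5.4]
gripper_width: 0.176
```

>>> move_arm(increments="0 -1.5 0 0 0 0 0; 0 0 0 0 0 0 0; 0.5 0 0 0 0 0 0; 0.5 0 0 0 0 0 0; 0.5 0 0 20 0 0 0; 0.5 0 0 35 0 0 0; 0.5 -5 30 40 0 0 0; 0.5 -5 42 30 0 0 0")

```text
t: 8.25
eef_pos: [0.608, 0.0223, 0.205]
tool_rot: [0.0, 1.0, -0.013, 0.002]
contact_force: [1.0, 1.2, -0.1]
gripper_width: 0.501
```

>>> move_arm(increments="0.6 -7 45 0 0 0 0; 0.6 -7 45 0 0 0 0; 0.6 -7 45 0 0 0 0; 0.6 -7 45 0 0 0 0; 0.6 -7 45 0 0 0 0; 0.6 -7 45 0 0 0 0; 0.6 -7 42 0 0 0 0; 0.6 0 0 0 0 0 0")

```text
t: 9.25
eef_pos: [0.5561, 0.3401, 0.2032]
tool_rot: [-0.002, 1.0, -0.008, 0.0]
contact_force: [-0.4, 0.1, -0.9]
gripper_width: 0.599
```

Run:
```python
from h import *
im,d,o=grab('wrist','w4'); print(o['eef_pos'],o['tool_rot'],yaw(o),o['t'],o['contact_force'])
cv2.imwrite('pics/w4b.png',cv2.resize(im[:,:,::-1],(800,600),interpolation=2))
```

```text
[0.55608905 0.34011536 0.20322403] [-1.71069288e-03  9.99964677e-01 -8.22901346e-03  3.37580040e-05] -0.016458236761225594 9.25 [-0.35470991  0.13762564 -0.88051928]
```

View pics/w4b.png

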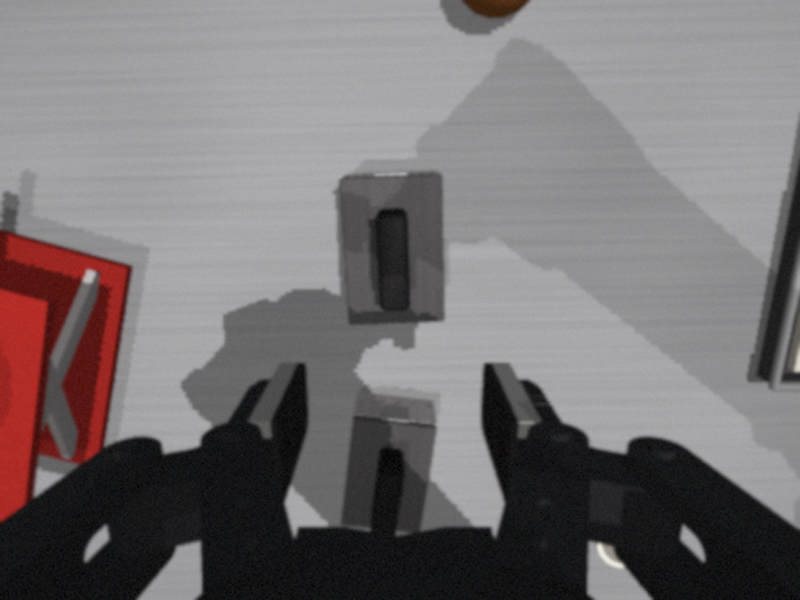

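Run:
```python
from h import *
im,d,o=load('w4')
rect('wrist',px8([(341,179),(441,174),(444,320),(350,323)]),.06,o)
rect('wrist',px8([(379,211),(404,210),(410,308),(382,310)]),.092,o)
rect('wrist',px8([(354,421),(436,426),(420,530),(343,527)]),.04,o)
```

```text
c [0.5711 0.3404 0.06  ] len 0.082 wid 0.0541 yaw 0.025 0.025
c [0.5723 0.3404 0.092 ] len 0.05 wid 0.0132 yaw 0.028 0.043
c [0.4123 0.3471 0.04  ] len 0.0824 wid 0.0539 yaw -0.131 -0.071
```

>>> move_arm(increments="0.6 7 0 -30 0 0 0.022; 0.6 7 0 -40 0 0 0.021; 0.6 0 0 -40 0 0 0; 0.6 0 0 -28 0 0 0; 0.6 0 0 0 0 0 0; 0 0 0 0 0 0 0; 0 0 0 0 0 0 0; 0 0 0 0 0 0 0")

```text
t: 10.3
eef_pos: [0.573, 0.3356, 0.0652]
tool_rot: [-0.001, 1.0, 0.01, 0.001]
contact_force: [-0.9, -0.1, 4.9]
gripper_width: 0.172
```

>>> move_arm(increments="0 0 0 20 0 0 0; 0 0 0 40 0 0 0; 0 4 -30 40 0 0 -0.02; 0 7 -42 0 0 0 -0.023; 0 7 -45 0 0 0 0; 0 7 -45 0 0 0 0; 0 7 -45 0 0 0 0; 0 7 -45 0 0 0 0")

```text
t: 11.3
eef_pos: [0.6111, 0.0812, 0.1647]
tool_rot: [0.0, 1.0, -0.012, 0.0]
contact_force: [0.8, -0.9, -3.6]
gripper_width: 0.175
```

>>> move_arm(increments="0 6 -40 0 0 0 0; 0 2 -18 -10 0 0 0; 0 0 0 -20 0 0 0; 0 0 0 -25 0 0 0; 0 0 0 0 0 0 0; 0 0 0 0 0 0 0; 0 0 0 0 0 0 0; 0 0 0 0 0 0 0")

```text
t: 12.3
eef_pos: [0.6197, 0.0252, 0.1095]
tool_rot: [-0.0, 1.0, -0.012, 0.001]
contact_force: [-0.4, 0.8, -3.2]
gripper_width: 0.171
```

Run:
```python
from h import *
im,d,o=grab('wrist','w5'); print(o['eef_pos'],o['tool_rot'],yaw(o),o['t'],o['contact_force'])
cv2.imwrite('pics/w5b.png',cv2.resize(im[:,:,::-1],(800,600),interpolation=2))
```

```text
[0.61972108 0.02520153 0.10946485] [-6.82856615e-05  9.99933341e-01 -1.15259647e-02  6.79097320e-04] -0.02305244520296452 12.3 [-0.38281293  0.81815077 -3.24850541]
```

View pics/w5b.png

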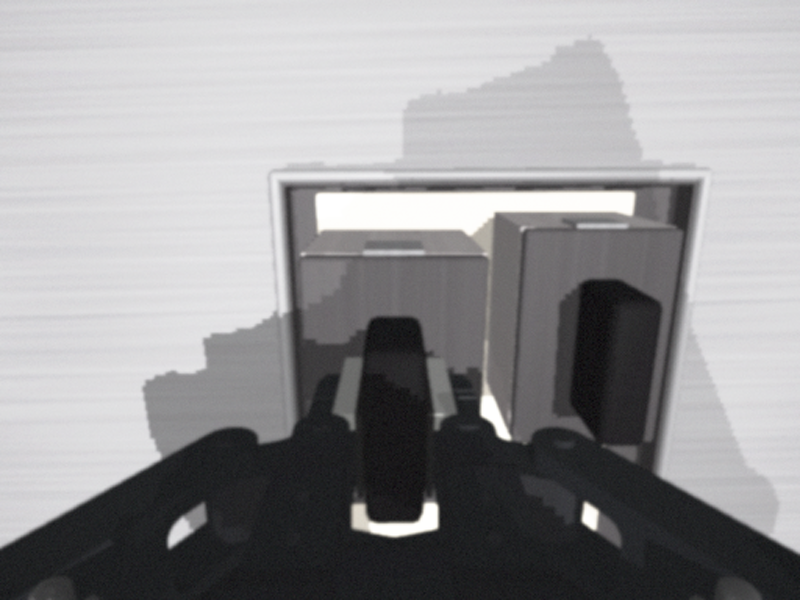

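```bash
python3 - <<'E'
from h import *
im,d,o=load('w5')
y=yaw(o);c,s=np.cos(y),np.sin(y)
def rel(W): r=W.mean(0)-o['eef_pos']; return (c*r[0]+s*r[1]).round(4),(-s*r[0]+c*r[1]).round(4)
E=world('wrist',px8([(302,255),(488,255)]),z=.104,o=o);print('held',rel(E),np.linalg.norm(E[0]-E[1]))
E=world('wrist',px8([(524,230.5),(683,231)]),z=.072,o=o);print('FR',rel(E),np.linalg.norm(E[0]-E[1]),E)
E
cat >/dev/null
```

```text
held (np.float64(0.0396), np.float64(-0.0003)) 0.053827098997032446
FR (np.float64(0.0421), np.float64(-0.0729)) 0.05548922517796654 [[ 0.6608282  -0.02093336  0.072     ]
 [ 0.65941603 -0.07640462  0.072     ]]
```

>>> move_arm(increments="0 2 -0.5 -7 0 0 0; 0 0 0 -7 0 0 0; 0 0 0 -6 0 0 0; 0 0 0 -4 0 0 0; 0 0 0 -3 0 0 0; 0 0 0 -2 0 0 0; 0 0 0 -2 0 0 0; 0 0 0 -1.5 0 0 0")

```text
t: 13.35
eef_pos: [0.6214, 0.0247, 0.0772]
tool_rot: [0.0, 1.0, -0.012, 0.0]
contact_force: [-6.7, 0.6, 11.7]
gripper_width: 0.175
```

>>> move_arm(increments="0 -1.5 0 0.5 0 0 0; 0 0 0 0 0 0 0; 0.5 0 0 0 0 0 0; 0.5 0 0 0 0 0 0; 0.5 0 0 20 0 0 0; 0.5 0 0 40 0 0 0; 0.5 -20 25 35 0 0 0; 0.5 -22 34 10 0 0 0")

```text
t: 14.35
eef_pos: [0.5794, 0.0836, 0.1858]
tool_rot: [-0.0, 1.0, -0.013, 0.003]
contact_force: [0.2, 1.1, -0.2]
gripper_width: 0.497
```

>>> move_arm(increments="0.6 -25 36 0 0 0 -0.01; 0.6 -25 36 0 0 0 -0.02; 0.6 -25 36 0 0 0 -0.02; 0.6 -25 36 0 0 0 -0.02; 0.6 -25 36 0 0 0 0; 0.6 -25 36 0 0 0 0; 0.6 -22 30 0 0 0 0; 0.6 0 15 0 0 0 0")

```text
t: 15.35
eef_pos: [0.4042, 0.3467, 0.1832]
tool_rot: [-0.001, 0.999, -0.045, 0.0]
contact_force: [0.3, -1.1, -0.2]
gripper_width: 0.601
```

>>> move_arm(increments="0.6 0 0 0 0 0 0; 0.6 0 0 0 0 0 0; 0.6 0 0 0 0 0 0; 0.6 0 0 0 0 0 0; 0.6 0 0 0 0 0 0; 0.6 0 0 0 0 0 0; 0.6 0 0 0 0 0 0; 0.6 0 0 0 0 0 0")

```text
t: 16.35
eef_pos: [0.4057, 0.3445, 0.1817]
tool_rot: [0.0, 0.999, -0.047, 0.0]
contact_force: [-0.4, -0.2, 0.2]
gripper_width: 0.601
```

Run:
```python
from h import *
im,d,o=grab('wrist','w6'); print(o['eef_pos'],o['tool_rot'],yaw(o),o['t'],o['contact_force'])
cv2.imwrite('pics/w6b.png',cv2.resize(im[:,:,::-1],(800,600),interpolation=2))
```

```text
[0.40571337 0.34448065 0.18165649] [ 4.93350133e-06  9.98916958e-01 -4.65286025e-02  1.88563444e-05] -0.09309081450266417 16.35 [-0.39075617 -0.20521386  0.20793745]
```

View pics/w6b.png

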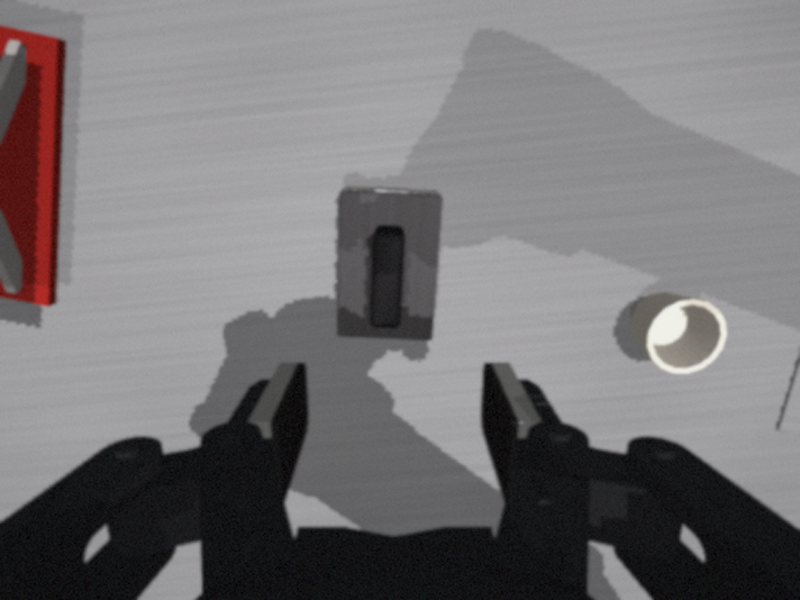

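Run:
```python
from h import *
im,d,o=load('w6')
rect('wrist',px8([(338,191),(441,194),(432,338),(338,336)]),.04,o)
rect('wrist',px8([(375,228),(404,228),(400,326),(372,326)]),.072,o)
```

```text
c [0.4124 0.3478 0.04  ] len 0.0826 wid 0.0551 yaw -0.127 -0.119
c [0.4138 0.347  0.072 ] len 0.0503 wid 0.0142 yaw -0.131 -0.093
```

>>> move_arm(increments="0.6 3 2 -30 0 0 -0.015; 0.6 3 1 -40 0 0 -0.015; 0.6 0 0 -40 0 0 0; 0.6 0 0 -27 0 0 0; 0.6 0 0 0 0 0 0; 0 0 0 0 0 0 0; 0 0 0 0 0 0 0; 0 0 0 0 0 0 0")

```text
t: 17.4
eef_pos: [0.4127, 0.3482, 0.0462]
tool_rot: [-0.001, 0.998, -0.062, 0.001]
contact_force: [0.8, -0.9, 6.0]
gripper_width: 0.173
```

>>> move_arm(increments="0 0 0 20 0 0 0; 0 0 0 40 0 0 0; 0 10 -28 40 0 0 0.03; 0 14 -41 0 0 0 0.03; 0 14 -42 0 0 0 0.04; 0 14 -42 0 0 0 0; 0 14 -42 0 0 0 0; 0 14 -42 0 0 0 0")

```text
t: 18.4
eef_pos: [0.4918, 0.1089, 0.1449]
tool_rot: [0.0, 1.0, -0.012, 0.0]
contact_force: [1.0, 0.7, -1.8]
gripper_width: 0.179
```

>>> move_arm(increments="0 14 -42 0 0 0 0; 0 11 -32 -5 0 0 0; 0 3 -11 -15 0 0 0; 0 0 0 -20 0 0 0; 0 0 0 -15 0 0 0; 0 0 0 0 0 0 0; 0 0 0 0 0 0 0; 0 0 0 0 0 0 0")

```text
t: 19.4
eef_pos: [0.5203, 0.0258, 0.0904]
tool_rot: [-0.0, 1.0, -0.011, 0.001]
contact_force: [-0.1, -0.0, -3.0]
gripper_width: 0.172
```

Run:
```python
from h import *
im,d,o=grab('wrist','w7'); print(o['eef_pos'],o['tool_rot'],yaw(o),o['t'],o['contact_force'])
cv2.imwrite('pics/w7b.png',cv2.resize(im[:,:,::-1],(800,600),interpolation=2))
```

```text
[0.52027882 0.02579745 0.09035194] [-8.55852421e-05  9.99934697e-01 -1.14076779e-02  6.78373616e-04] -0.022815855925737937 19.4 [-0.05522581 -0.04951076 -3.01483401]
```

View pics/w7b.png

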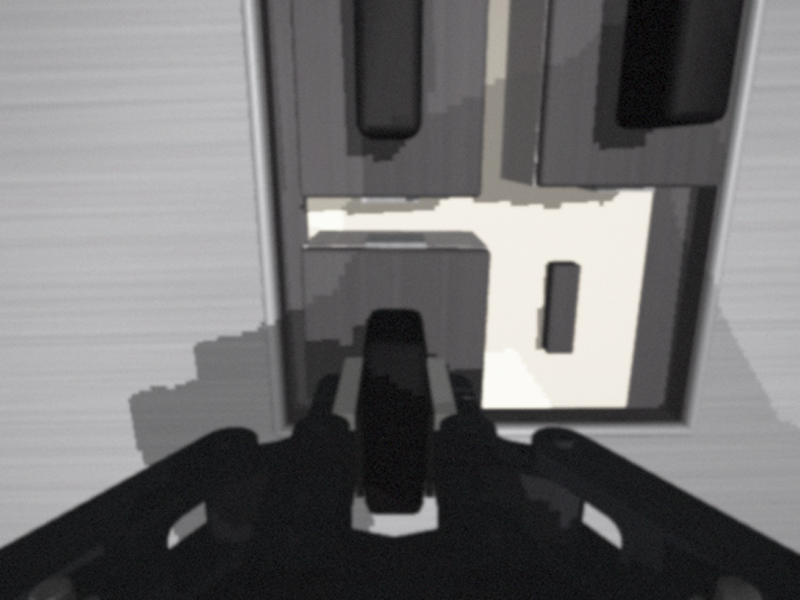

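Run:
```python
from h import *
im,d,o=load('w7')
y=yaw(o);c,s=np.cos(y),np.sin(y)
def rel(W): r=W.mean(0)-o['eef_pos']; return (c*r[0]+s*r[1]).round(4),(-s*r[0]+c*r[1]).round(4)
cv2.imwrite('pics/w7c.png',cv2.resize(im[155:235,300:420,::-1],None,fx=6,fy=6,interpolation=2))
E=world('wrist',px8([(302,248),(489,248)]),z=.0845,o=o);print('held',rel(E),np.linalg.norm(E[0]-E[1]))
a=rect('wrist',px8([(551,265),(579,265),(574,352),(548,352)]),.022,o);print(rel(a))
P=world('wrist',px8([(640,300),(629,405)]),z=.012,o=o);print(P,rel(P))
P=world('wrist',px8([(490,409),(626,409)]),z=.012,o=o);print(P,rel(P))
```

```text
held (np.float64(0.0416), np.float64(-0.0004)) 0.05406257909627602
c [ 0.5228 -0.046   0.022 ] len 0.0386 wid 0.0115 yaw 0.02 -0.023
(np.float64(0.0041), np.float64(-0.0717))
[[ 0.52328776 -0.08326961  0.012     ]
 [ 0.47204417 -0.0834153   0.012     ]] (np.float64(-0.0201), np.float64(-0.1096))
[[ 0.47152466 -0.01817079  0.012     ]
 [ 0.47000014 -0.08220472  0.012     ]] (np.float64(-0.0478), np.float64(-0.0771))
```

View pics/w7c.png

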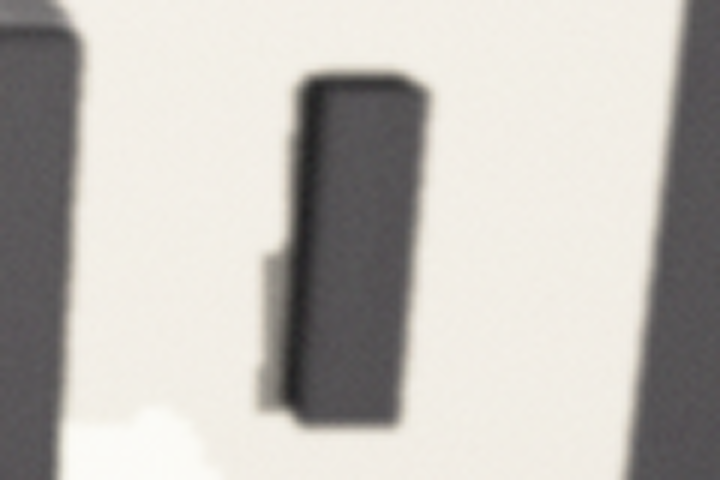

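>>> move_arm(increments="0 1.5 0 -7 0 0 0; 0 0 0 -7 0 0 0; 0 0 0 -6 0 0 0; 0 0 0 -4 0 0 0; 0 0 0 -3 0 0 0; 0 0 0 -2 0 0 0; 0 0 0 -2 0 0 0; 0 0 0 -1 0 0 0")

```text
t: 20.45
eef_pos: [0.5213, 0.0253, 0.0581]
tool_rot: [0.0, 1.0, -0.012, 0.0]
contact_force: [-4.2, -2.2, 12.6]
gripper_width: 0.176
```

>>> move_arm(increments="0 -0.7 0 0.5 0 0 0; 0 0 0 0 0 0 0; 0.5 0 0 0 0 0 0; 0.5 0 0 0 0 0 0; 0.5 0 0 20 0 0 0; 0.5 0 0 45 0 0 0; 0.5 0 -10 45 0 0 0; 0.5 5 -35 17 0 0 0.02")

```text
t: 21.45
eef_pos: [0.5267, -0.0176, 0.1881]
tool_rot: [-0.0, 1.0, 0.001, 0.002]
contact_force: [0.2, -1.5, -0.4]
gripper_width: 0.504
```

>>> move_arm(increments="0.6 7 -44 0 0 0 0.05; 0.6 7 -44 0 0 0 0.05; 0.6 7 -44 0 0 0 0.05; 0.6 7 -44 0 0 0 0.05; 0.6 7 -44 0 0 0 0.05; 0.6 7 -40 0 0 0 0.05; 0.6 0 -6 0 0 0 0; 0.6 0 0 0 0 0 0")

```text
t: 22.45
eef_pos: [0.5672, -0.2851, 0.1848]
tool_rot: [-0.0, 0.989, 0.147, -0.0]
contact_force: [-0.2, 1.2, -0.3]
gripper_width: 0.595
```

>>> move_arm(increments="0.6 0 0 0 0 0 0; 0.6 0 0 0 0 0 0; 0.6 0 0 0 0 0 0; 0.6 0 0 0 0 0 0; 0.6 0 0 0 0 0 0; 0.6 0 0 0 0 0 0; 0.6 0 0 0 0 0 0; 0.6 0 0 0 0 0 0")

```text
t: 23.45
eef_pos: [0.5675, -0.2856, 0.1851]
tool_rot: [-0.0, 0.989, 0.148, -0.0]
contact_force: [1.6, 0.0, -0.0]
gripper_width: 0.601
```

Run:
```python
from h import *
im,d,o=grab('wrist','w8'); print(o['eef_pos'],o['tool_rot'],yaw(o),o['t'],o['contact_force'])
cv2.imwrite('pics/w8b.png',cv2.resize(im[:,:,::-1],(800,600),interpolation=2))
```

```text
[ 0.56751851 -0.28559896  0.18512596] [-1.53714204e-05  9.89019600e-01  1.47784403e-01 -1.66396463e-05] 0.2966554008956504 23.45 [ 1.57370316  0.03661645 -0.02172081]
```

View pics/w8b.png

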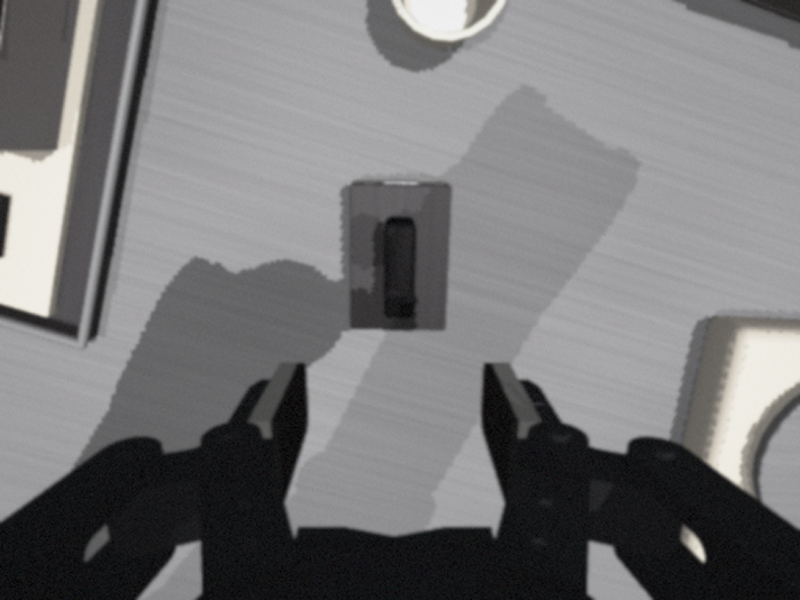

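Run:
```python
from h import *
im,d,o=load('w8')
rect('wrist',px8([(349,185),(450,184),(446,328),(350,328)]),.04,o)
rect('wrist',px8([(386,219),(413,219),(414,317),(387,317)]),.072,o)
```

```text
c [ 0.5783 -0.2852  0.04  ] len 0.0823 wid 0.0555 yaw 0.289 0.301
c [ 0.5795 -0.2852  0.072 ] len 0.0505 wid 0.0136 yaw 0.31 0.297
```

>>> move_arm(increments="0.6 5 0 -30 0 0 0; 0.6 5 0 -40 0 0 0; 0.6 0 0 -40 0 0 0; 0.6 0 0 -30 0 0 0; 0.6 0 0 0 0 0 0; 0 0 0 0 0 0 0; 0 0 0 0 0 0 0; 0 0 0 0 0 0 0")

```text
t: 24.5
eef_pos: [0.5787, -0.2858, 0.0469]
tool_rot: [0.001, 0.989, 0.148, 0.001]
contact_force: [-1.5, 1.1, 5.8]
gripper_width: 0.172
```

>>> move_arm(increments="0 0 0 20 0 0 0; 0 0 0 40 0 0 -0.05; 0 -20 20 40 0 0 -0.09; 0 -20 35 0 0 0 -0.09; 0 -19 38 0 0 0 -0.09; 0 0 42 0 0 0 0; 0 0 42 0 0 0 0; 0 0 36 0 0 0 0")

```text
t: 25.5
eef_pos: [0.5184, -0.0709, 0.1464]
tool_rot: [0.0, 1.0, -0.011, 0.0]
contact_force: [0.4, 0.5, -3.1]
gripper_width: 0.175
```

>>> move_arm(increments="0 0 26 0 0 0 0; 0 0 0 -10 0 0 0; 0 0 0 -20 0 0 0; 0 0 0 -20 0 0 0; 0 0 0 -7 0 0 0; 0 0 0 0 0 0 0; 0 0 0 0 0 0 0; 0 0 0 0 0 0 0")

```text
t: 26.5
eef_pos: [0.5191, -0.0467, 0.0889]
tool_rot: [0.0, 1.0, -0.012, 0.001]
contact_force: [0.1, -0.0, -3.3]
gripper_width: 0.176
```

Run:
```python
from h import *
im,d,o=grab('wrist','w9'); print(o['eef_pos'],o['tool_rot'],yaw(o),o['t'],o['contact_force'])
cv2.imwrite('pics/w9b.png',cv2.resize(im[:,:,::-1],(800,600),interpolation=2))
```

```text
[ 0.51905936 -0.04670013  0.08886743] [ 6.82387546e-05  9.99931383e-01 -1.16960351e-02  6.54142625e-04] -0.023392608561080774 26.5 [ 0.14675498 -0.03178333 -3.27162424]
```

View pics/w9b.png

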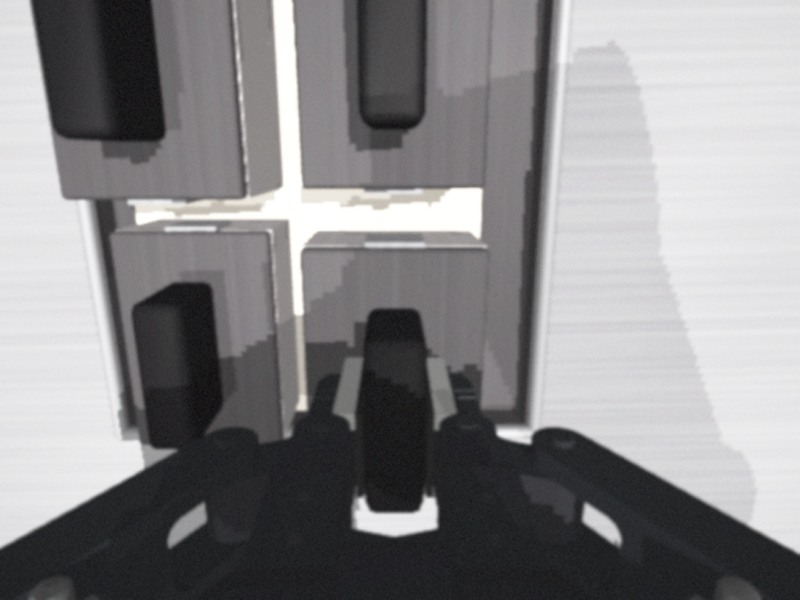

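>>> move_arm(increments="0 0.5 0 -7 0 0 0; 0 0 0 -7 0 0 0; 0 0 0 -5 0 0 0; 0 0 0 -4 0 0 0; 0 0 0 -3 0 0 0; 0 0 0 -2 0 0 0; 0 0 0 -2 0 0 0; 0 0 0 -1 0 0 0")

```text
t: 27.55
eef_pos: [0.52, -0.0462, 0.0587]
tool_rot: [0.0, 1.0, -0.011, 0.001]
contact_force: [-5.7, 1.3, 24.6]
gripper_width: 0.175
```

>>> move_arm(increments="0 -1 0 1 0 0 0; 0 0 0 0 0 0 0; 0.5 0 0 0 0 0 0; 0.5 0 0 0 0 0 0; 0.5 0 0 20 0 0 0; 0.5 0 0 45 0 0 0; 0.5 -10 15 50 0 0 0; 0.5 -10 20 50 0 0 0")

```text
t: 28.55
eef_pos: [0.4966, -0.0118, 0.2239]
tool_rot: [0.0, 1.0, -0.012, -0.001]
contact_force: [1.7, -0.5, 0.0]
gripper_width: 0.498
```

>>> move_arm(increments="0.5 -5 0 45 0 0 0; 0.5 0 0 40 0 0 0; 0.5 0 0 20 0 0 0; 0.5 0 0 0 0 0 0; 0.5 0 0 0 0 0 0; 0.5 0 0 0 0 0 0; 0.5 0 0 0 0 0 0; 0.5 0 0 0 0 0 0")

```text
t: 29.55
eef_pos: [0.4929, -0.0115, 0.3277]
tool_rot: [-0.0, 1.0, -0.012, -0.0]
contact_force: [0.0, -1.0, 0.1]
gripper_width: 0.5
```

Run:
```python
from h import *
im,d,o=grab('wrist','w10'); print(o['eef_pos'],yaw(o),o['t'])
cv2.imwrite('pics/w10b.png',cv2.resize(im[:,:,::-1],(800,600),interpolation=2))
grab('scene','s1')
s=cv2.imread('pics/s1.png'); cv2.imwrite('pics/s1b.png',cv2.resize(s,(800,600),interpolation=2))
```

```text
[ 0.49290541 -0.01154825  0.32774557] -0.02313208308438826 29.55
```

View pics/w10b.png

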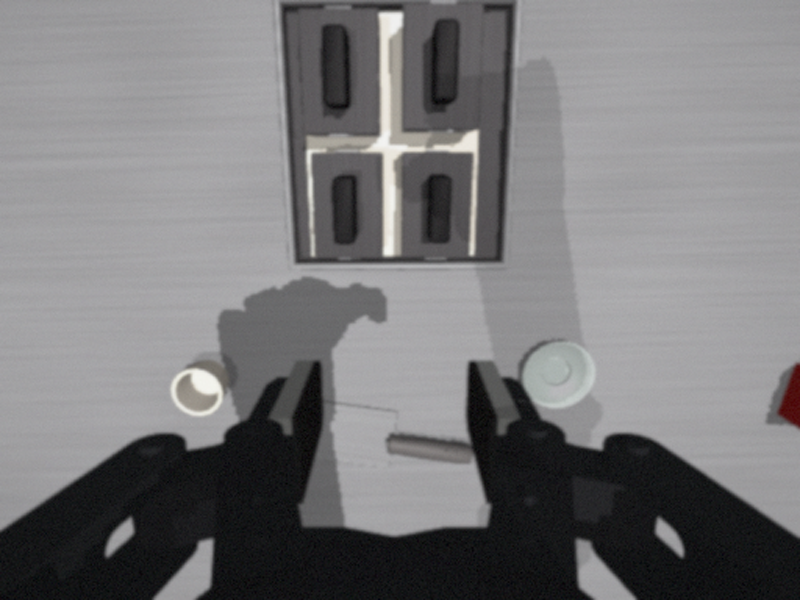

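View pics/s1b.png

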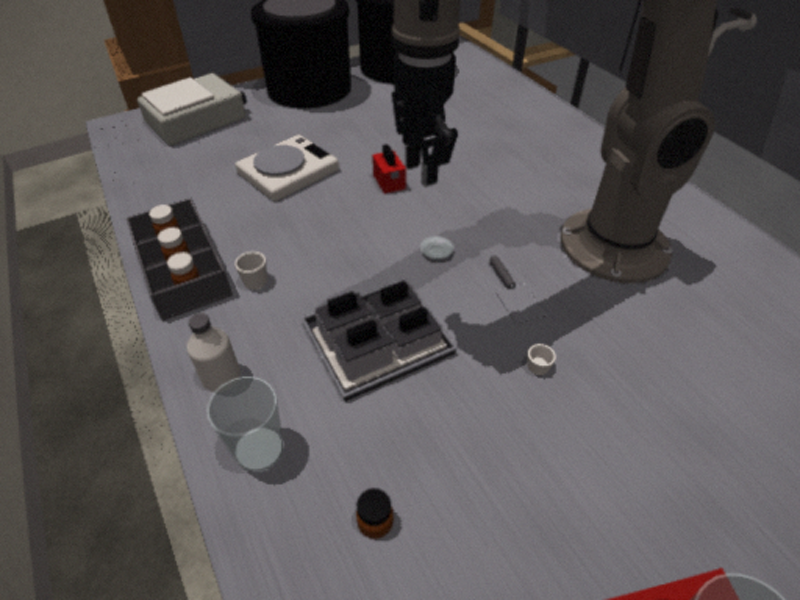

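Run:
```python
from h import *
im,d,o=load('w10')
cv2.imwrite('pics/w10c.png',cv2.resize(im[0:175,175:335,::-1],None,fx=3.4,fy=3.4,interpolation=2))
for n,(l,r,t,b) in {'FL':((306,318),(354,376),20,125),'FR':((408,428),(463,478),20,122),'NL':((316,330),(360,378),160,248),'NR':((406,424),(456,466),160,248)}.items():
    pts=[]
    for a,c in(l,r):
        for u in np.arange(a,c,1.5):
            for v in np.arange(t,b,3): pts.append((u,v))
    W=world('wrist',px8(pts),d=d,o=o)
    med=np.median(W[:,2]); k=abs(W[:,2]-med)<.006
    A=np.c_[W[k]-W[k].mean(0)]; co=np.linalg.lstsq(np.c_[A[:,:2],np.ones(k.sum())],A[:,2],rcond=None)[0]
    print(n,med.round(4),co.round(3),k.mean().round(2))
rect('wrist',px8([(299,11),(378,9),(380,134),(304,134)]),.072,o)
rect('wrist',px8([(403,4),(481,4),(479,130),(402,130)]),.072,o)
rect('wrist',px8([(313,154),(381,153),(381,257),(315,257)]),.052,o)
rect('wrist',px8([(401,153),(472,154),(470,257),(401,257)]),.052,o)
```

```text
FL 0.0715 [-0.003 -0.    -0.   ] 1.0
FR 0.0715 [ 0.001 -0.    -0.   ] 1.0
NL 0.0514 [ 0.001  0.002 -0.   ] 0.99
NR 0.0514 [ 0.001 -0.002 -0.   ] 1.0
c [0.6163 0.024  0.072 ] len 0.0821 wid 0.0553 yaw -0.02 -0.012
c [ 0.6179 -0.048   0.072 ] len 0.0831 wid 0.0551 yaw -0.012 -0.023
c [0.5205 0.025  0.052 ] len 0.0819 wid 0.0535 yaw -0.037 -0.016
c [ 0.5188 -0.0457  0.052 ] len 0.0819 wid 0.0559 yaw -0.012 -0.03
```

View pics/w10c.png

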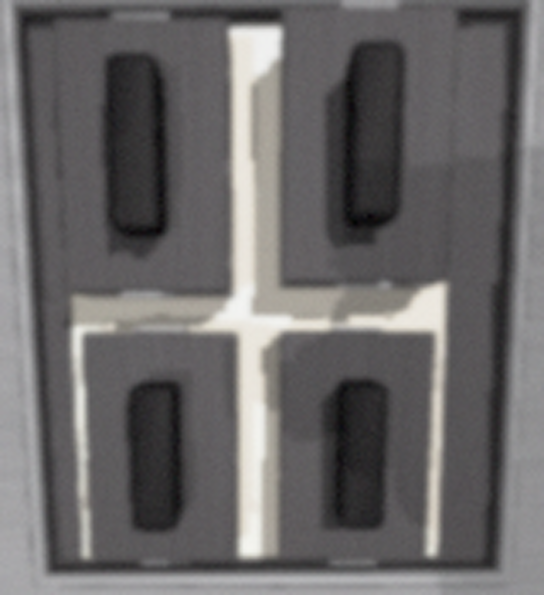

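```bash
python3 -c "
from station import bot
print(bot.hand_in())"
```

```text
the job is handed in; nothing more can be done
None
```

All four boxes are on the tray: the two tall ones in the far row and the two low ones in the near row, each dropped fully over its lug. I handed the job in at about 29.6 s, with the arm raised clear and touching nothing.

**How it was done:** I found the boxes, tray and lugs with the top and wrist cameras. Each box was gripped by its rib, checked with the wrist camera above its place, then lowered by force and height.

**Seating:** By wrist depth the lids are at 71.5 mm (tall) and 51.4 mm (low), against 72 and 52 mm expected for boxes sitting on the plate. Lid slopes are within about 3 mrad.

**Squareness:** Measured box angles are within about 0.015 rad of the tray's. The bystanders look undisturbed in the last scene picture, but I did not measure their positions.

**Checks that disagreed:**
- The two tall boxes look staggered by about 3 mm along the tray's x. That is within the play on the lugs, so I left it.
- The top and wrist cameras differed by about 4 mm in x for the lugs. I settled this by working between the two and by the feel of the contact.

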